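# Load a specimen holder under the clip of an inspection stage

## Robot

A 6-joint arm with a two-finger parallel gripper is mounted at the origin on the work surface. World frame = base frame: x ahead of the robot, y to its left, z up, the work surface at z = 0. Lengths are in m, angles in rad, forces in N, time in s.
With the tool pointing down it reaches from about 0.425 to 1.125 m from the base axis. Payload 14.9 kg.
Tool frame: the origin (TCP) lies midway between the tips of the shut fingers; the grasp point (between the pads) lies 19 mm behind it (r.tcp_to_grasp is the distance from the TCP to the grasp point, in m); x points along the fingers, y is the direction in which the jaws open and shut, and the axes are right-handed (so a half turn about x gives the same grasp; the last joint's range is limited). The gripper opens to 91 mm and grips with 3 to 60 N. Pads are 32 mm wide; open, the fingers measure 118 mm over their backs; the gripper's body (76 mm by 178 mm) begins 60 mm behind the grasp point.
Start: joints at [-0.033, 0.379, 1.734, -0, 1.028, -0.033], TCP at [0.7, -0, 0.214] pointing down, gripper open.
Joint ranges: [-2.77, 2.77], [-0.74, 2.19], [0, 2.66], [-1.06, 4.2], [0.31, 2.87], [-3.08, 3.08]. Speed limits (rad/s): [1.89, 1.89, 2.39, 3.14, 3.14, 3.14].

## Interface

Orientations are given as a unit quaternion [x, y, z, w].
In Python, from rig import r gives the robot as it stands. The module is installed in compiled form; this text tells all that it offers.
- The arm moves only by the tool servo_tool, never from a script. Its argument "increments" is a list of rows, each an object of numbers: "x", "y", "z": the shift along the tool's x, y, z in m; "turn": the turn about the tool's x in degrees. A call has 1 to 12 rows; each row shifts and turns the commanded pose from where the row before left it, along the tool's axes as they then stand; what a row does not reach is not made up. A row lasts 1/8 s, in which the tool goes at most 62.5 mm and 10.7 degrees, less where a joint would pass 70% of its speed; a pose out of reach is approached as far as the arm can. A call with a gripper value outside its range is refused whole. "hand" is the opening, from 0 (shut) to 1 (fully open), set as the call begins (left out, the last holds). The fingers move at their own pace and stop on an object; "squeeze" is the grip in N (left out, the last holds). Time passes only in rows, so rows that do not move let the fingers close. It gives the time, the measured TCP pose, the force and the opening at its end, in the units of the state.
- r.sense(): the state, without advancing time (a new reading comes with each control period).
- r.camera(name): name is "scene" or "side" or "wrist"; returns a dict with "color" (480x640x3 uint8, red, green, blue), "camera_matrix" (3x3 intrinsics, pixels), "k1" (the pictures are not rectified: a ray, as slopes to the right and down, at radius r is drawn at 1 + k1 r^2 times it, then the intrinsics apply), "R" (3x3) and "t" (3): a world point X has camera coordinates R X + t; the wrist camera has in their place "mount" (4x4, takes a point from camera to tool coordinates, whose origin is the TCP and whose axes are the tool frame's). Camera axes: x right, y down, z forward; pixel columns grow to the right and rows downward; lengths in m; the calibration is good to about 2 mm. A picture is of the moment at which its call begins: read the wrist's pose just before it. There is no depth.
- r.close_job(): hands the job in, once; it reports no verdict.
The state is a dict: "time_s": time; "q": joint angles; "dq": joint speeds; "tau": joint torques, N m; "position": TCP position; "orientation": TCP orientation; "contact_force": force on the tool from outside, world axes, zero at the start; "ft_torque": the same for the moment, N m; "grip_width": opening from 0.0 (shut) to 1.0 (fully open).
Only numpy, scipy, OpenCV 4.12 (cv2) and the standard library are available. Lean on these libraries where they do the work, as an engineer would, in place of code of your own. Each camera call takes 0.05 s, during which the arm holds its last target.

## Task

On the inspection stage, press the spring clip's thumb plate down with one fingertip and keep it down while the other fingertip pushes the flat specimen holder along its channel, under the raised jaw, until it sits fully home against the end stop. Then let the clip close on the holder and move clear; do not pick the holder up, and leave the other things on the bench where they are.

Things in the scene. Friction and masses are not known exactly. Their poses are not given: they have to be found in the camera images.
- stage: Inspection stage, black metal plate, 156 x 116 mm, fixed to the bench. Origin at bench level, mid-length on the clip's hinge line; x runs along the channel towards the end stop, z up. Spans x +-78, y -66 to +50 mm. The deck (channel floor) is 16 mm above the bench for y -66 to +12; for y above 12 the plate is only 8 mm high, room for the thumb plate.
- channel (a point): On the deck at the middle of the channel's width: stage x = 0, y = -35.5 mm, 16 mm above the bench. The channel runs along stage x between two steel rails 6 mm high (above the deck), 4 mm thick, inner faces at y = -12 and -59 mm (47 mm wide). Open at the -x end.
- end_stop (a point): Foot of the stop bar's face, at deck height, stage x = +70, y = -35.5 mm. The bar closes the channel and is 8 mm high above the deck.
- clip (a joint): Steel spring lever clip, in rad: 0 = closed (jaw down), grows as the thumb plate is pushed down, hard stop at 0.42, springs back when let go. About 3 N on the plate's middle starts it, 6 to 7 N holds it down. Hinge barrel, 8 mm thick, along x at stage y = 0, 28 mm above the bench, between lugs 33 mm high. Released onto the holder it rests at about 0.21 rad.
- jaw (a point): Middle of the lower end of the jaw's lip; moves with the clip. The jaw reaches from the hinge over the channel at stage x = 52 to 66 mm; its lip, 6 mm thick, is at y = -33 to -39. Closed, the lip ends 3 mm above the deck and blocks the holder; from 0.23 rad the 10 mm thick holder passes beneath; at 0.33 rad it is about 14 mm above the deck.
- thumb_plate (a point): Middle of the top of the clip's thumb plate, a strip 88 mm along stage x (-70 to +18) and 28 mm wide, parallel to the channel; moves with the clip. Middle line at y = about 32 mm. Closed, it slopes up away from the hinge by 0.33 rad: middle 15, outer edge 19 mm above the deck. At 0.33 rad it is level, 4 mm above the deck, y +18 to +46. A fingertip can slide along it.
- holder: Flat steel specimen holder, 60 (x) x 44 (y) x 10 mm, 90 g nominal, loose, lying on the deck in the channel with its front (+x) end short of the jaw; a thin white ceramic disc is let into its top. Origin: centre of its underside; x along its length towards the end stop.
- holder_front (a point): Middle of the holder's front end face, 5 mm above its underside; at stage x = 70 mm when fully home.
- holder_rear (a point): Middle of the holder's rear end face, 5 mm above its underside: the face to push; at stage x = 10 mm when fully home.
- jar: Bystander: small closed jar, 44 mm across, 55 mm high, origin under its centre.
- mixing_bowl: Bystander: dark rubber mixing bowl, 68 mm across, 32 mm high, origin under its centre.
- spatula: Bystander: plaster spatula with a wooden handle, 160 mm long, lying along its x axis.
Things that resemble listed ones, but are neither listed nor needed, are in the scene too. What is shaped like the stage but blue or purple is not meant.

How it is judged:
By the outcome, as a careful person would: the job done as asked, in the order asked, and still so for the second after the job is handed in, with the robot touching nothing.
It also fails if it takes over 38 s, if anything falls off the work surface, if the arm or the gripper's body presses on something with over 40 N, if the wrist force passes 120 N, or if a joint passes its speed limit or range.

## Working session

There is one attempt and no reset: what is moved stays moved. The work goes in short steps, Python scripts to look and compute and a tool call to move; the robot and the scene stay as the last step left them, time stands still between calls to the robot, and variables do not carry over. Pictures are saved under pics/ and viewed, and the job is handed in when it is done.

Besides the shell and the picture viewer there is one more tool, called after ">>>" by a JSON object that holds its "api" and its "payload", one argument or row to a line. servo_tool: Moves the arm, as the interface text tells. Its arguments: {"type":"object","properties":{"increments":{"type":"array"},"hand":{"type":"number"},"squeeze":{"type":"number"}},"required":["increments"]}

```bash
mkdir -p pics; python3 - <<'E'
from rig import r
import cv2,json,numpy as np
s=r.sense();print(s)
for n in ["scene","side","wrist"]:
    c=r.camera(n);cv2.imwrite(f"pics/{n}0.png",c["color"][:,:,::-1])
    d={k:np.array(v).tolist() for k,v in c.items() if k!="color"};json.dump(d,open(f"cal_{n}.json","w"));print(n,d)
E
```

```text
{'time_s': 0.0, 'q': array([-3.32884320e-02,  3.79408336e-01,  1.73480748e+00, -7.47062565e-06,
        1.02850138e+00, -3.32873944e-02]), 'dq': array([ 0.00106582,  0.0002384 ,  0.00076369,  0.00171855,  0.0001977 ,
       -0.00041893]), 'tau': array([ 6.45993277e-04, -7.63727903e+01, -4.34372771e+01,  6.49972307e-02,
        4.23743343e-02, -1.55693674e-04]), 'position': array([6.99585156e-01, 1.44961617e-05, 2.13275193e-01]), 'orientation': array([ 0.49972594,  0.50028942, -0.50027249,  0.49971184]), 'contact_force': array([ 0.06105681,  0.21410942, -0.05835043]), 'ft_torque': array([-0.00109709,  0.00970471,  0.02326532]), 'grip_width': 1.00095321292243}
scene {'camera_matrix': [[456.59396084269036, 0.0, 320.02602916713727], [0.0, 456.59396084269036, 238.10713001824345], [0.0, 0.0, 1.0]], 'k1': -0.017459937249854063, 'R': [[-0.3779534573182665, 0.9257149097309632, 0.01425096498362579], [0.6021135391170185, 0.2574671426681304, -0.7557578689357376], [-0.7032854826549091, -0.2770606004976237, -0.6546960772287767]], 't': [0.13275871842785578, -0.28428212901338057, 1.2995420093568224]
[... 198 characters left out ...]
775691842261, 0.0024387375627420273], [-0.12187416719307734, 0.7065781014292385, -0.6970610259881458], [0.11513058827494062, -0.6874917956136004, -0.7170076558917995]], 't': [0.5132135767878775, 0.04568817627722545, 0.8107686524108534]}
wrist {'camera_matrix': [[330.9902036038672, 0.0, 321.9994926785271], [0.0, 330.9902036038672, 233.45331581930725], [0.0, 0.0, 1.0]], 'k1': -0.05396144710748036, 'mount': [[-0.0003311909915016233, -0.24335739523357408, 0.9699366311763139, -0.17155560417842378], [0.999999874825891, 0.000283174704005093, 0.00041250489521417087, -0.0007910975720524238], [-0.0003750476352574269, 0.9699366463832658, 0.24335727098661808, -0.0686158569165147], [0.0, 0.0, 0.0, 1.0]]}
```

View pics/scene0.png

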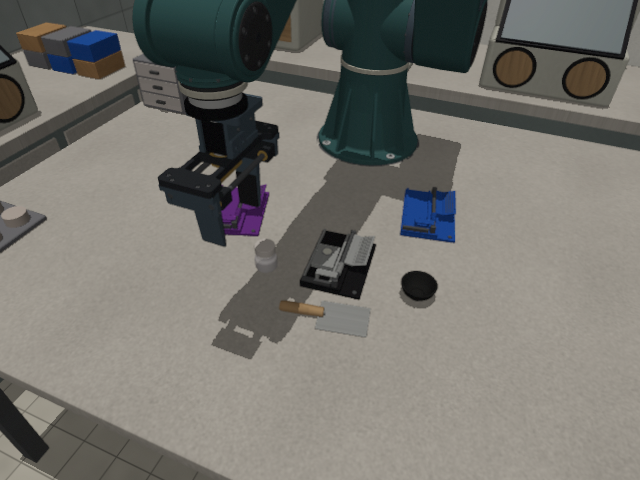

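View pics/side0.png

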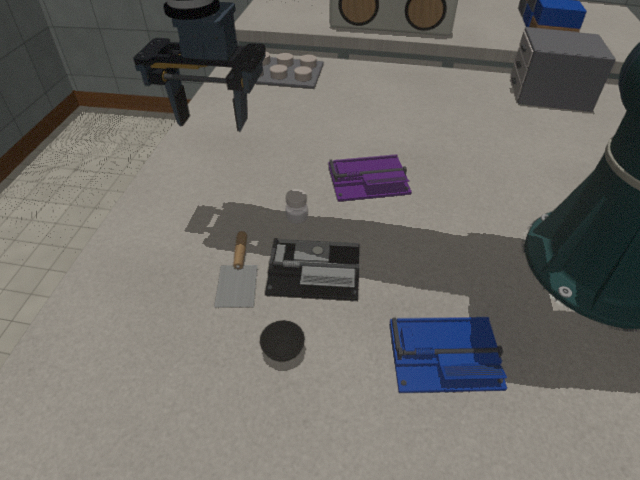

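View pics/wrist0.png

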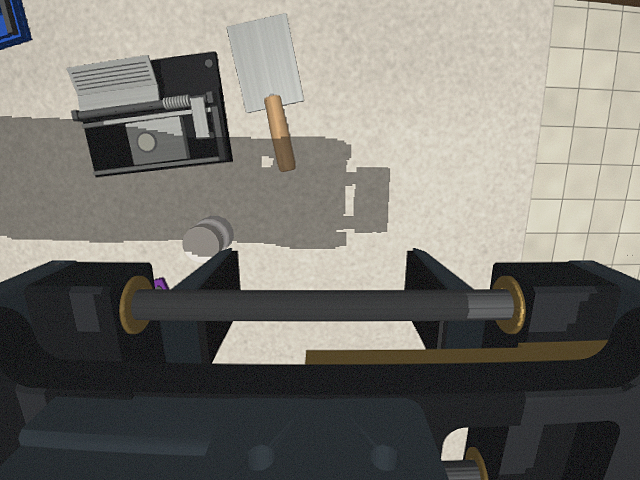

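```bash
python3 - <<'E'
import cv2
a=cv2.imread("pics/scene0.png")[220:305,285:395];cv2.imwrite("pics/sc_c.png",cv2.resize(a,None,fx=7,fy=7,interpolation=cv2.INTER_CUBIC))
a=cv2.imread("pics/side0.png")[230:305,255:370];cv2.imwrite("pics/si_c.png",cv2.resize(a,None,fx=6.9,fy=6.9,interpolation=cv2.INTER_CUBIC))
a=cv2.imread("pics/wrist0.png")[45:185,60:245];cv2.imwrite("pics/wr_c.png",cv2.resize(a,None,fx=4,fy=4,interpolation=cv2.INTER_CUBIC))
from scipy.spatial.transform import Rotation as R
print(R.from_quat([ 0.49972594,  0.50028942, -0.50027249,  0.49971184]).as_matrix().round(3))
E
```

```text
[[-0.001  1.     0.   ]
 [ 0.     0.    -1.   ]
 [-1.    -0.001 -0.   ]]
```

View pics/sc_c.png

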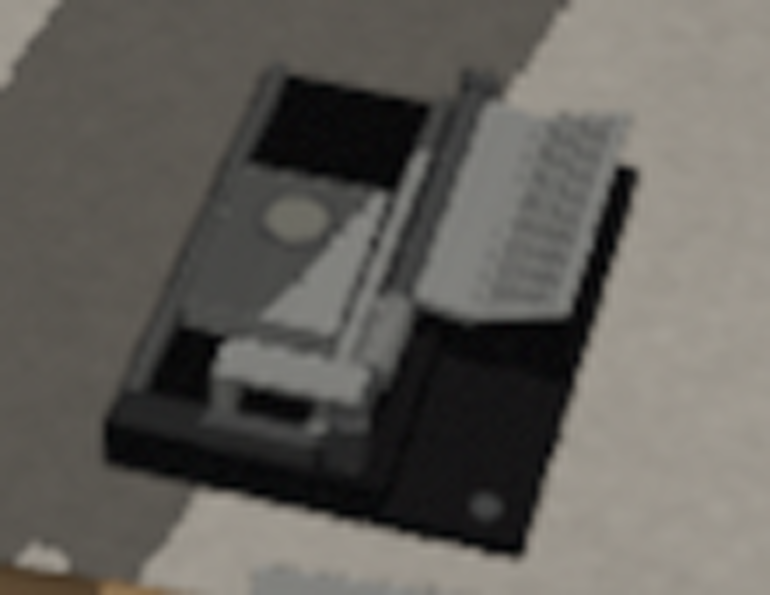

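View pics/si_c.png

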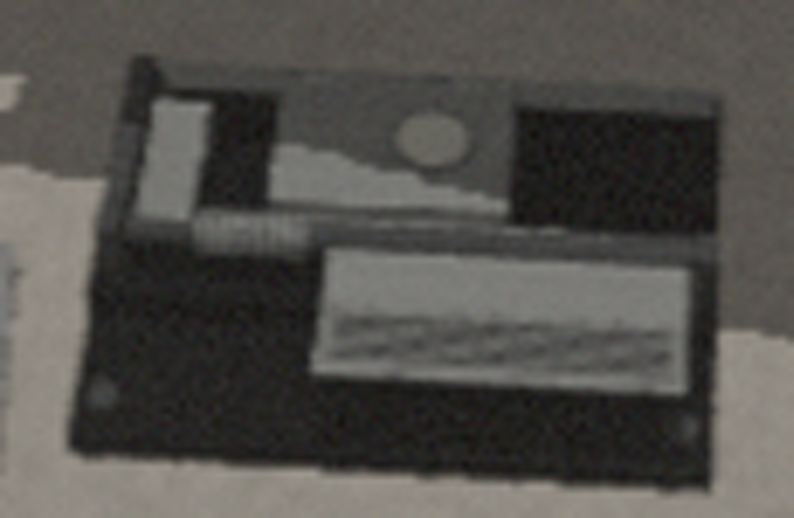

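View pics/wr_c.png

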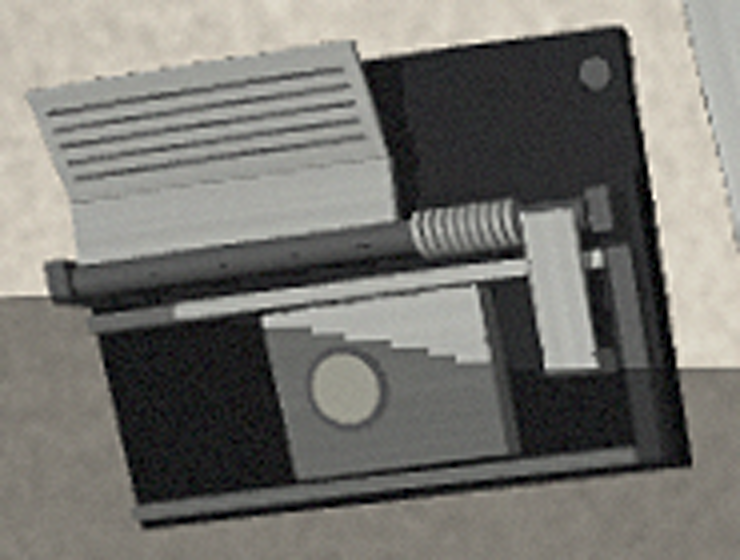

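```bash
cat > h.py <<'E'
import json,numpy as np,cv2
from scipy.spatial.transform import Rotation as Rn
def cam(n,pose=None):
    c=json.load(open(f"cal_{n}.json"));K=np.array(c["camera_matrix"]);d=np.array([c["k1"],0,0,0.])
    if n!="wrist": return K,d,np.array(c["R"]),np.array(c["t"])
    T=np.eye(4);T[:3,:3]=Rn.from_quat(pose[1]).as_matrix();T[:3,3]=pose[0]
    W=np.linalg.inv(T@np.array(c["mount"]));return K,d,W[:3,:3],W[:3,3]
def proj(C,X):
    K,d,R,t=C;return cv2.projectPoints(np.asarray(X,float).reshape(-1,1,3),cv2.Rodrigues(R)[0],t,K,d)[0].reshape(-1,2)
def S2W(p,X):
    X=np.asarray(X,float).reshape(-1,3);c,s=np.cos(p[2]),np.sin(p[2])
    return np.c_[p[0]+c*X[:,0]-s*X[:,1],p[1]+s*X[:,0]+c*X[:,1],X[:,2]]
P0=([6.99585156e-01, 1.44961617e-05, 2.13275193e-01],[ 0.49972594,  0.50028942, -0.50027249,  0.49971184])
E
python3 - <<'E'
from h import *
from scipy.optimize import least_squares
obs=[("wrist",(78,50,8),(627,28)),("wrist",(78,-66,16),(690,465)),("wrist",(-70,-63,22),(140,518)),
("scene",(78,50,0),(520,555)),("scene",(78,-66,16),(108,425)),("scene",(78,-66,0),(108,462)),("scene",(-78,50,8),(637,172)),
("side",(78,50,0),(70,455)),("side",(-78,50,0),(712,490))]
off={"wrist":(60,45,4),"scene":(285,220,7),"side":(255,230,6.9)}
C={n:cam(n,P0) for n in off}
obs=[(n,np.array(X)/1000,(u/off[n][2]+off[n][0],v/off[n][2]+off[n][1])) for n,X,(u,v) in obs]
def res(p,names=off): return np.concatenate([proj(C[n],S2W(p,X))[0]-uv for n,X,uv in obs if n in names])
for names in [off,["wrist"],["scene"],["side"]]:
    s=least_squares(res,[.68,.15,.1],args=(names,),loss="soft_l1");print(names if len(names)==1 else "all",s.x.round(4),s.fun.reshape(-1,2).round(1).tolist())
    if len(names)==3:p=s.x
# holder
for n,u,v,x in [("wrist",262,318,"rear+"),("wrist",297,478,"rear-"),("wrist",478,285,"f+"),("wrist",510,455,"f-"),("wrist",347,388,"disc"),("scene",297,219,"disc"),("side",432,139,"disc"),("wrist",33,93,"tp -70 outer z35"),("wrist",352,42,"tp18outer z35")]:
    z=.026 if "z35" not in x else .035
    o=off[n];uv=(u/o[2]+o[0],v/o[2]+o[1])
    q=least_squares(lambda a:proj(C[n],S2W(p,(a[0],a[1],z)))[0]-uv,[0,0]).x
    print(n,x,(q*1000).round(1))
for n in off:
    im=cv2.imread(f"pics/{n}0.png");o=off[n]
    L=[(-78,-66,16),(78,-66,16),(78,50,8),(-78,50,8),(-78,-66,16)]
    print(n,[((proj(C[n],S2W(p,np.array(l)/1000))[0]-o[:2])*o[2]).round().tolist() for l in L[:4]])
E
```

```text
all [0.5133 0.1155 0.1005] [[-2.0, -2.1], [-2.8, -0.0], [3.2, -0.7], [-0.3, 0.3], [-1.5, -0.7], [-1.4, -0.1], [-0.2, -1.9], [-1.3, -0.5], [-0.6, -0.3]]
['wrist'] [0.5148 0.1146 0.0948] [[-0.1, -0.8], [-1.6, 1.3], [4.3, -0.2]]
['scene'] [0.5135 0.1173 0.1039] [[0.7, 0.6], [-0.6, -0.3], [-0.5, 0.3], [0.5, -1.7]]
['side'] [0.5117 0.116  0.103 ] [[-0.4, -0.1], [0.4, 0.0]]
wrist rear+ [-24.3 -15.8]
wrist rear- [-24.  -57.9]
wrist f+ [ 35.4 -14.5]
wrist f- [ 35.8 -58.5]
wrist disc [ -5.  -36.2]
scene disc [ -3.6 -33.9]
side disc [ -5.8 -34.7]
wrist tp -70 outer z35 [-67.7  44.9]
wrist tp18outer z35 [18.  45.1]
wrist [[143.0, 528.0], [679.0, 465.0], [619.0, 20.0], [65.0, 101.0]]
scene [[261.0, 63.0], [97.0, 420.0], [520.0, 536.0], [636.0, 159.0]]
side [[717.0, 91.0], [123.0, 61.0], [58.0, 431.0], [710.0, 468.0]]
```

>>> {"api": "servo_tool", "payload": {
  "increments": [
    {"y": -0.03,"z": -0.0135},
    {"y": -0.03,"z": -0.0135},
    {"y": -0.03,"z": -0.0135},
    {"y": -0.03,"z": -0.0135},
    {"y": -0.03,"z": -0.0135},
    {"y": -0.03,"z": -0.0135},
    {"y": -0.03,"z": -0.0135},
    {"y": -0.03,"z": -0.0135},
    {},
    {}
  ],
  "hand": 0.6
}}

```text
schema error: expected keys x, y, z, turn
```

>>> {"api": "servo_tool", "payload": {
  "increments": [
    {"turn": 10.5},
    {"turn": 10.5},
    {"turn": 10.5},
    {"turn": 10.5},
    {"turn": 10.5},
    {"turn": 10.5},
    {"turn": 10.5},
    {"turn": 10.5},
    {},
    {}
  ]
}}

```text
schema error: expected keys x, y, z, turn
```

```bash
python3 - <<'E'
from rig import r
import cv2,json
s=r.sense();print(s["time_s"],s["position"],s["orientation"],s["q"],s["grip_width"])
json.dump([s["position"].tolist(),s["orientation"].tolist()],open("p1.json","w"))
for n in ["wrist","side","scene"]:
    cv2.imwrite(f"pics/{n}1.png",r.camera(n)["color"][:,:,::-1])
E
```

```text
0.15 [ 6.99721446e-01 -3.51504745e-06  2.13448232e-01] [ 0.49982209  0.50020359 -0.50019527  0.49977889] [-3.33197294e-02  3.79297134e-01  1.73461510e+00  2.91155574e-05
  1.02847957e+00 -3.32998881e-02] 0.9994063957769499
```

View pics/wrist1.png

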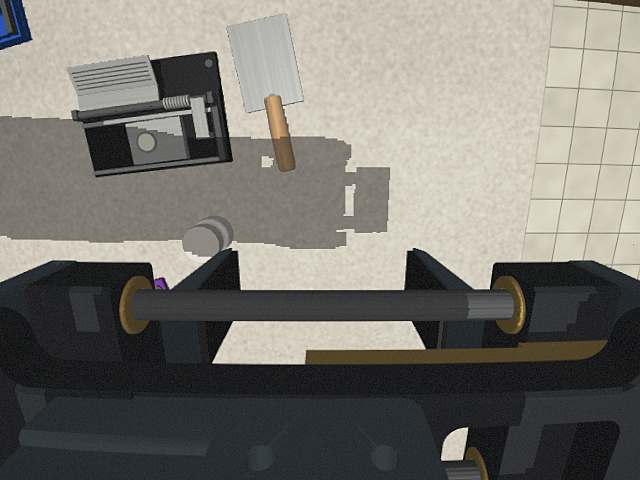

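View pics/side1.png

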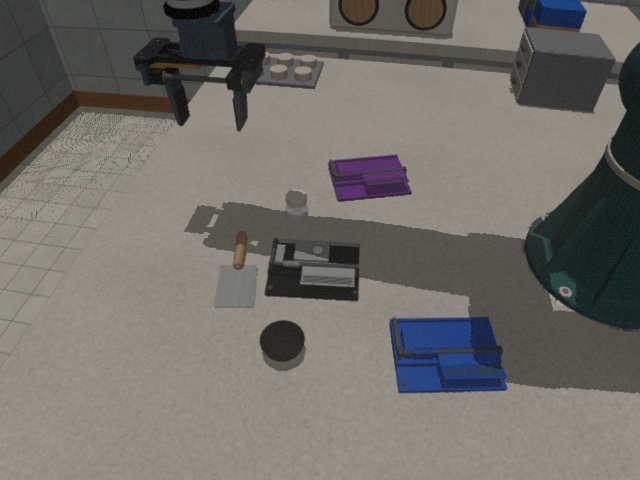

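The schema wants all four keys in every row; nothing moved. Repeating with full rows.

>>> {"api": "servo_tool", "payload": {
  "increments": [
    {"x": 0,"y": -0.03,"z": -0.0135,"turn": 0},
    {"x": 0,"y": -0.03,"z": -0.0135,"turn": 0},
    {"x": 0,"y": -0.03,"z": -0.0135,"turn": 0},
    {"x": 0,"y": -0.03,"z": -0.0135,"turn": 0},
    {"x": 0,"y": -0.03,"z": -0.0135,"turn": 0},
    {"x": 0,"y": -0.03,"z": -0.0135,"turn": 0},
    {"x": 0,"y": -0.03,"z": -0.0135,"turn": 0},
    {"x": 0,"y": -0.03,"z": -0.0135,"turn": 0},
    {"x": 0,"y": 0,"z": 0,"turn": 0}
  ],
  "hand": 0.6
}}

```text
time_s: 1.42
position: [0.4585, 0.1085, 0.2139]
orientation: [0.5, 0.5, -0.5, 0.5]
contact_force: [0.1, -0.2, -0.1]
grip_width: 0.601
```

>>> {"api": "servo_tool", "payload": {
  "increments": [
    {"x": 0,"y": 0,"z": 0,"turn": 10.5},
    {"x": 0,"y": 0,"z": 0,"turn": 10.5},
    {"x": 0,"y": 0,"z": 0,"turn": 10.5},
    {"x": 0,"y": 0,"z": 0,"turn": 10.5},
    {"x": 0,"y": 0,"z": 0,"turn": 10.5},
    {"x": 0,"y": 0,"z": 0,"turn": 10.5},
    {"x": 0,"y": 0,"z": 0,"turn": 10.5},
    {"x": 0,"y": 0,"z": 0,"turn": 10.5},
    {"x": 0,"y": 0,"z": 0,"turn": 0},
    {"x": 0,"y": 0,"z": 0,"turn": 0}
  ]
}}

```text
time_s: 2.68
position: [0.4603, 0.1079, 0.214]
orientation: [0.706, 0.038, -0.706, 0.038]
contact_force: [0.2, 0.7, 0.1]
grip_width: 0.595
```

```bash
python3 - <<'E'
from rig import r
import cv2,json
s=r.sense();print(s["time_s"],s["position"],s["orientation"],s["q"],s["grip_width"])
json.dump([s["position"].tolist(),s["orientation"].tolist()],open("p1.json","w"))
for n in ["wrist","side","scene"]:
    cv2.imwrite(f"pics/{n}1b.png",r.camera(n)["color"][:,:,::-1])
E
```

```text
2.675 [0.46033813 0.10787529 0.21396112] [ 0.70610128  0.03841753 -0.70602196  0.0384458 ] [ 1.80916411e-01  1.09837546e-02  2.18315864e+00 -6.62910714e-05
  9.47344027e-01  1.64299669e+00] 0.5948310183216268
```

View pics/wrist1b.png

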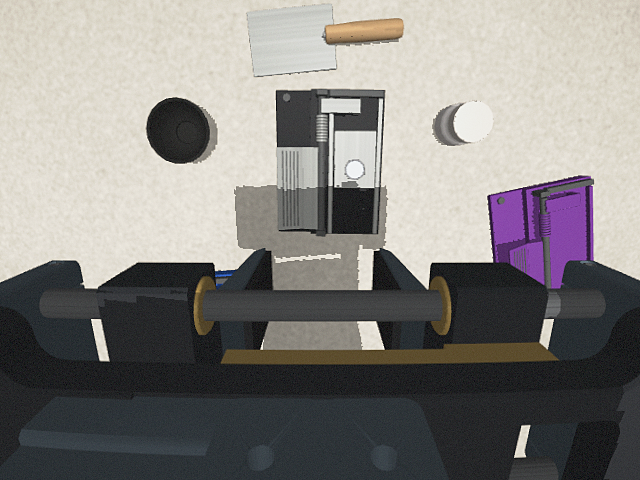

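View pics/side1b.png

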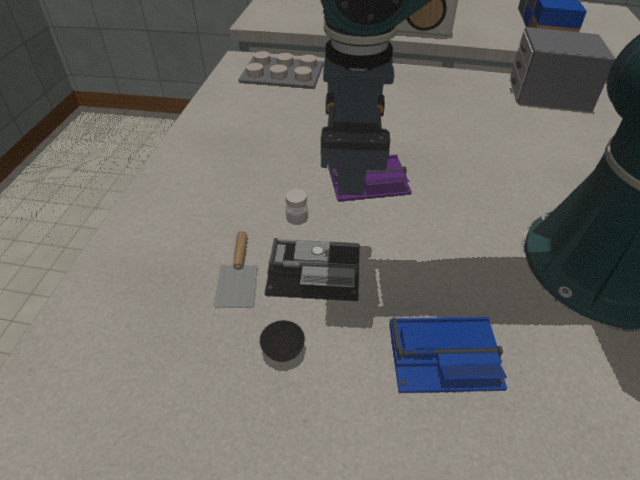

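```bash
python3 - <<'E'
import cv2
a=cv2.imread("pics/wrist1b.png")[82:242,262:402];cv2.imwrite("pics/w1c.png",cv2.resize(a,None,fx=3.7,fy=3.7,interpolation=cv2.INTER_CUBIC))
a=cv2.imread("pics/wrist1b.png")[84:164,268:398];cv2.imwrite("pics/w1d.png",cv2.resize(a,None,fx=6,fy=6,interpolation=cv2.INTER_CUBIC))
E
```

```text
(no output)
```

View pics/w1c.png

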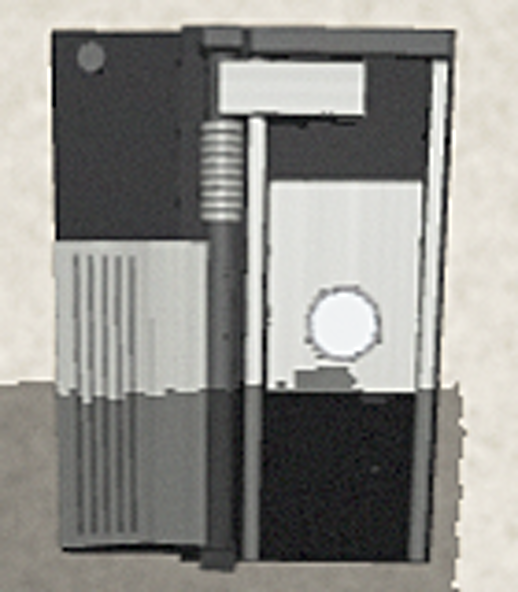

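View pics/w1d.png

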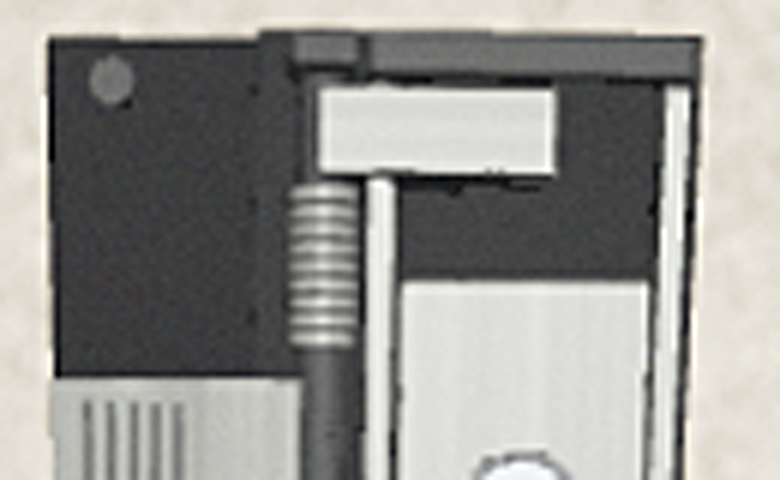

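```bash
python3 - <<'E'
from h import *
from scipy.optimize import least_squares
P1=json.load(open("p1.json"));C=cam("wrist",P1)
obs=[((78,50,8),(53,33)),((78,-66,24),(455,32)),((-78,-63,22),(428,560)),((-78,-59,22),(411,560)),((-78,-12,22),(260,560)),((-78,-8,22),(246,560)),((70,-59,24),(433,60)),((18,18,22),(207,242))]
px=lambda u,v:np.array([u/3.7+262,v/3.7+82])
O=[(np.array(X)/1000,px(*uv)) for X,uv in obs]
s=least_squares(lambda p:np.concatenate([proj(C,S2W(p,X))[0]-uv for X,uv in O[:-1]]),[.513,.115,.1],loss="soft_l1")
p=s.x;print(p.round(4),s.fun.reshape(-1,2).round(1).tolist())
for n,u,v,z in [("rear+",265,391,.026),("rear-",415,391,.026),("f+",270,182,.026),("f-",421,180,.026),("disc",343,324,.026),("tp18in",207,242,.0235),("tpfar",56,242,.035),("tp-70far",62,543,.035),("tp-70in",207,545,.0235),("jaw",365,62,.036),("jaw",365,115,.036)]:
    q=least_squares(lambda a:proj(C,S2W(p,(a[0],a[1],z)))[0]-px(u,v),[0,0]).x;print(n,(q*1000).round(1))
def inv(p,X):
    c,s=np.cos(p[2]),np.sin(p[2]);d=np.array(X[:2])-p[:2];return c*d[0]+s*d[1],-s*d[0]+c*d[1]
print(inv(p,P1[0]),Rn.from_quat(P1[1]).as_matrix().round(3),np.degrees(p[2]))
E
```

```text
[0.5142 0.1148 0.1077] [[-1.2, -0.8], [1.1, -3.0], [-0.6, 1.2], [0.5, 1.2], [-0.1, 1.1], [0.2, 1.1], [-0.0, -2.4]]
rear+ [-24.7 -13. ]
rear- [-24.5 -57. ]
f+ [ 34.3 -13.9]
f- [ 35.1 -56.5]
disc [ -5.2 -35.4]
tp18in [17.8  4. ]
tpfar [17.7 45.9]
tp-70far [-68.3  46.6]
tp-70in [-71.6   4.1]
jaw [ 65.2 -38.8]
jaw [ 51.5 -39.1]
(np.float64(-0.054243912275395864), np.float64(-0.0010673802570738498)) [[ 0.     0.109 -0.994]
 [-0.    -0.994 -0.109]
 [-1.     0.    -0.   ]] 6.17283123262647
```

>>> {"api": "servo_tool", "payload": {
  "increments": [
    {"x": 0.03,"y": 0,"z": -0.006,"turn": 0},
    {"x": 0.03,"y": 0,"z": 0,"turn": 0},
    {"x": 0.03,"y": 0,"z": 0,"turn": 0},
    {"x": 0.03,"y": 0,"z": 0,"turn": 0},
    {"x": 0.03,"y": 0,"z": 0,"turn": 0},
    {"x": 0.02,"y": 0,"z": 0,"turn": 0},
    {"x": 0,"y": 0,"z": 0,"turn": 0},
    {"x": 0,"y": 0,"z": 0,"turn": 0}
  ]
}}

```text
time_s: 3.82
position: [0.4665, 0.1087, 0.0446]
orientation: [0.706, 0.037, -0.706, 0.037]
contact_force: [-0.1, -0.2, 0.1]
grip_width: 0.599
```

```bash
python3 - <<'E'
from rig import r
import cv2,json
s=r.sense();print(s["time_s"],s["position"],s["orientation"],s["contact_force"],s["grip_width"])
json.dump([s["position"].tolist(),s["orientation"].tolist()],open("p2.json","w"))
for n in ["wrist","side","scene"]:
    im=r.camera(n)["color"][:,:,::-1];cv2.imwrite(f"pics/{n}2.png",im)
    if n=="side": cv2.imwrite("pics/side2c.png",cv2.resize(im[170:310,240:400],None,fx=4.2,fy=4.2,interpolation=cv2.INTER_CUBIC))
    if n=="scene": cv2.imwrite("pics/scene2c.png",cv2.resize(im[200:310,270:410],None,fx=5,fy=5,interpolation=cv2.INTER_CUBIC))
E
```

```text
3.825 [0.46646742 0.1087082  0.04462146] [ 0.70637765  0.03725409 -0.70587536  0.03718493] [-0.10463779 -0.24829267  0.11926835] 0.5990806552420781
```

View pics/wrist2.png

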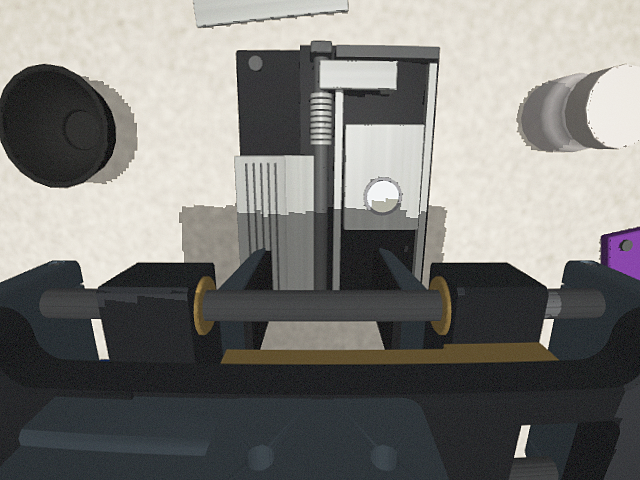

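View pics/side2c.png

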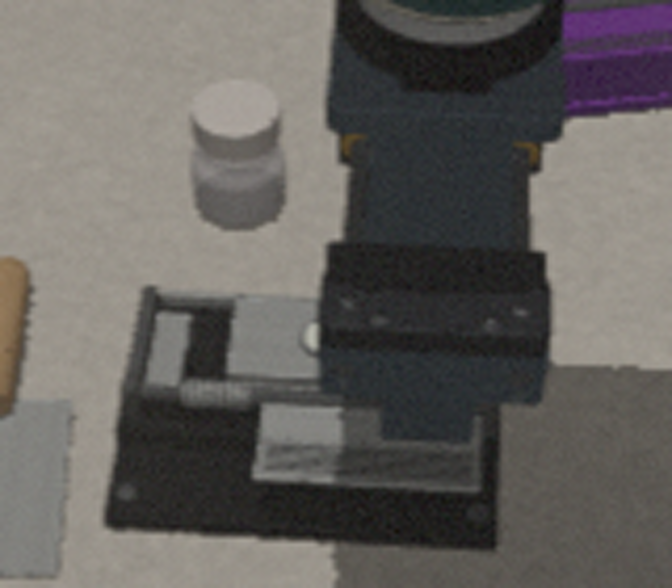

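View pics/scene2c.png

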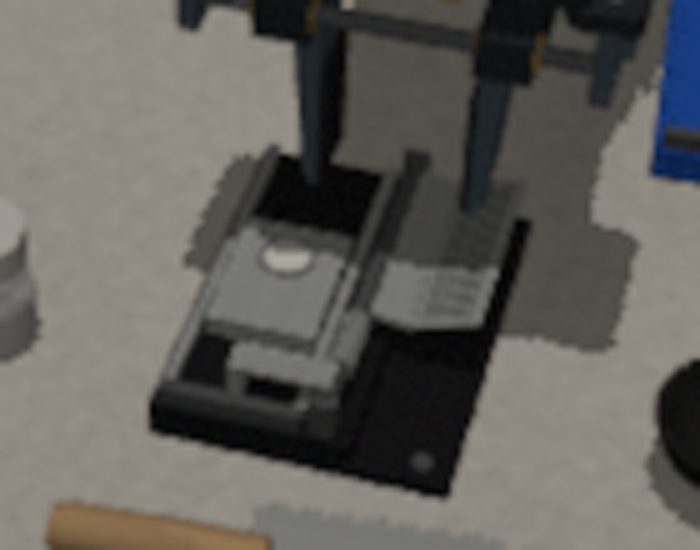

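>>> {"api": "servo_tool", "payload": {
  "increments": [
    {"x": 0.004,"y": 0,"z": 0,"turn": 0},
    {"x": 0.004,"y": 0,"z": 0,"turn": 0},
    {"x": 0.004,"y": 0,"z": 0,"turn": 0},
    {"x": 0.004,"y": 0,"z": 0,"turn": 0},
    {"x": 0,"y": 0,"z": 0,"turn": 0}
  ],
  "hand": 0.64
}}

```text
time_s: 4.6
position: [0.4659, 0.1087, 0.0277]
orientation: [-0.706, -0.037, 0.706, -0.037]
contact_force: [-1.8, 1.3, 4.3]
grip_width: 0.643
```

>>> {"api": "servo_tool", "payload": {
  "increments": [
    {"x": 0.003,"y": 0,"z": 0,"turn": 0},
    {"x": 0.003,"y": 0,"z": 0,"turn": 0},
    {"x": 0.002,"y": 0,"z": 0,"turn": 0},
    {"x": 0,"y": 0,"z": 0,"turn": 0},
    {"x": 0,"y": 0,"z": 0,"turn": 0}
  ]
}}

```text
time_s: 5.22
position: [0.4662, 0.1083, 0.02]
orientation: [0.706, 0.037, -0.706, 0.037]
contact_force: [-0.8, -4.9, 7.5]
grip_width: 0.642
```

```bash
cat > look.py <<'E'
from rig import r
import cv2,json,sys
k=sys.argv[1]
s=r.sense();print(s["time_s"],s["position"],s["orientation"],s["contact_force"],s["grip_width"])
json.dump([s["position"].tolist(),s["orientation"].tolist()],open(f"p{k}.json","w"))
for n in ["wrist","side","scene"]:
    im=r.camera(n)["color"][:,:,::-1];cv2.imwrite(f"pics/{n}{k}.png",im)
    if n=="side": cv2.imwrite(f"pics/side{k}c.png",cv2.resize(im[200:310,240:400],None,fx=4.5,fy=4.5,interpolation=cv2.INTER_CUBIC))
    if n=="scene": cv2.imwrite(f"pics/scene{k}c.png",cv2.resize(im[200:310,270:410],None,fx=5,fy=5,interpolation=cv2.INTER_CUBIC))
E
python3 look.py 3
```

```text
5.225 [0.46616153 0.10833744 0.02000746] [ 0.70620589  0.03696107 -0.70606125  0.0372107 ] [-0.79911248 -4.90188514  7.46932629] 0.6421158580296366
```

View pics/scene3c.png

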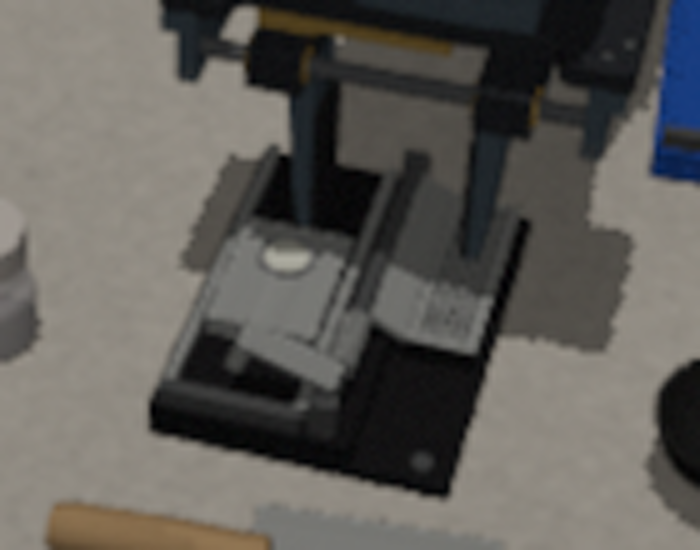

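View pics/side3c.png

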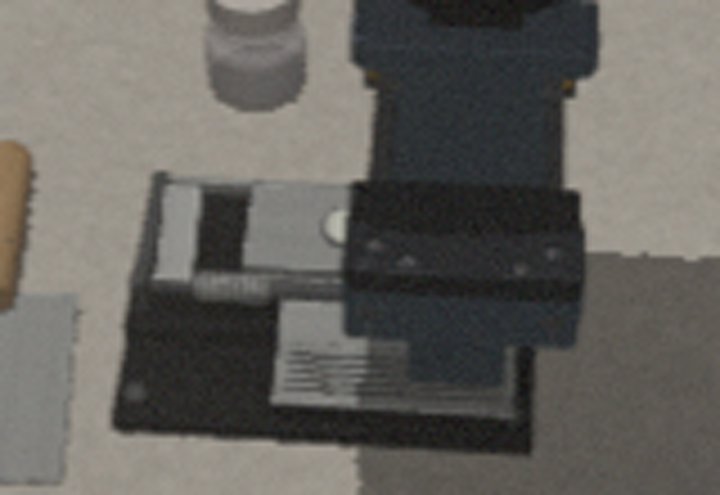

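View pics/wrist3.png

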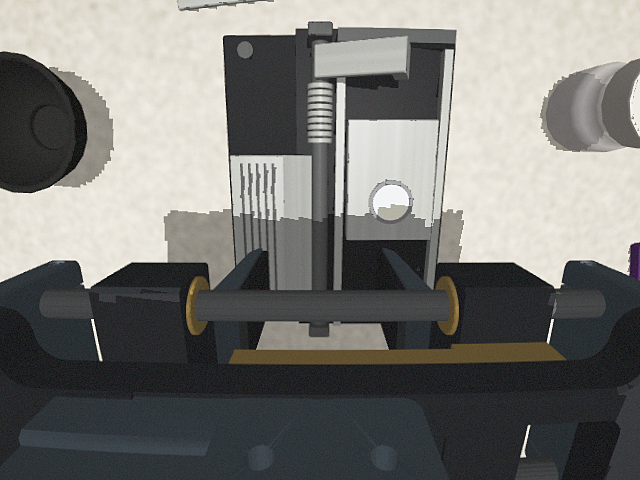

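>>> {"api": "servo_tool", "payload": {
  "increments": [
    {"x": 0,"y": 0,"z": -0.003,"turn": 0},
    {"x": 0,"y": 0,"z": -0.003,"turn": 0},
    {"x": 0,"y": 0,"z": -0.003,"turn": 0},
    {"x": 0,"y": 0,"z": -0.003,"turn": 0},
    {"x": 0,"y": 0,"z": -0.003,"turn": 0},
    {"x": 0,"y": 0,"z": 0,"turn": 0}
  ]
}}

```text
time_s: 6.12
position: [0.4801, 0.11, 0.0197]
orientation: [-0.705, -0.037, 0.707, -0.037]
contact_force: [-4.1, -0.3, 6.9]
grip_width: 0.636
```

```bash
python3 look.py 4
```

```text
6.125 [0.48009469 0.11000515 0.01965861] [-0.70548563 -0.03697319  0.70678152 -0.03718741] [-4.09970612 -0.25285695  6.87671467] 0.6364239652599569
```

View pics/wrist4.png

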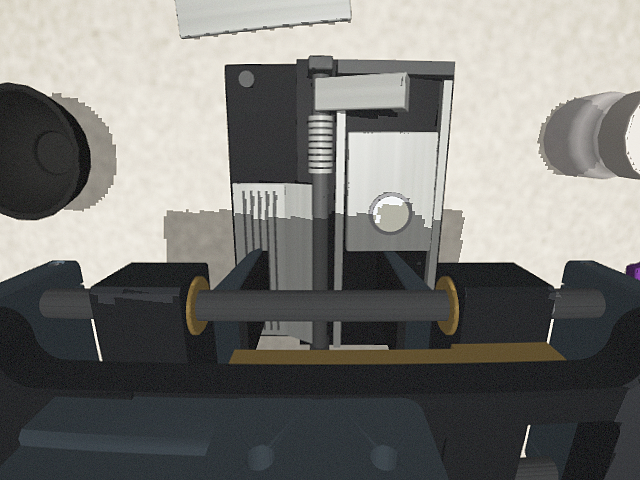

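View pics/scene4c.png

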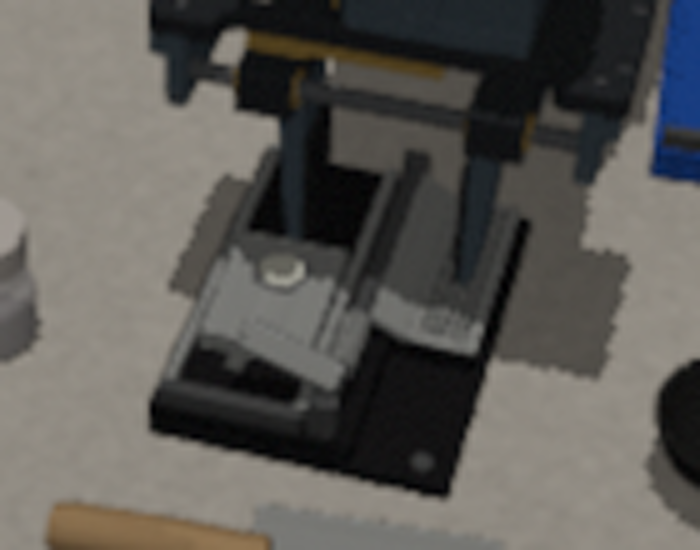

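>>> {"api": "servo_tool", "payload": {
  "increments": [
    {"x": 0,"y": 0,"z": -0.003,"turn": 0},
    {"x": 0,"y": 0,"z": -0.003,"turn": 0},
    {"x": 0,"y": 0,"z": -0.003,"turn": 0},
    {"x": 0,"y": 0,"z": -0.003,"turn": 0},
    {"x": 0,"y": 0,"z": -0.003,"turn": 0},
    {"x": 0,"y": 0,"z": -0.003,"turn": 0},
    {"x": 0,"y": 0,"z": -0.003,"turn": 0},
    {"x": 0,"y": 0,"z": 0,"turn": 0}
  ]
}}

```text
time_s: 7.28
position: [0.501, 0.1122, 0.0196]
orientation: [-0.705, -0.037, 0.707, -0.037]
contact_force: [-4.6, -0.9, 6.5]
grip_width: 0.64
```

```bash
python3 look.py 5
```

```text
7.275 [0.50097198 0.1121872  0.01964878] [-0.70547752 -0.03696843  0.70678989 -0.03718675] [-4.63950652 -0.89236841  6.54106191] 0.6399786284402923
```

View pics/wrist5.png

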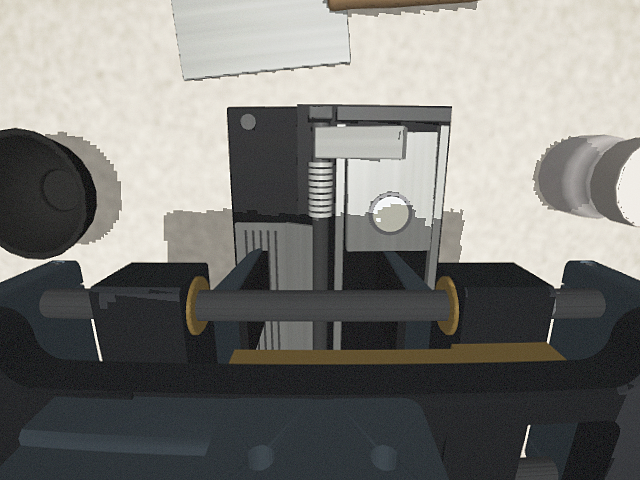

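View pics/scene5c.png

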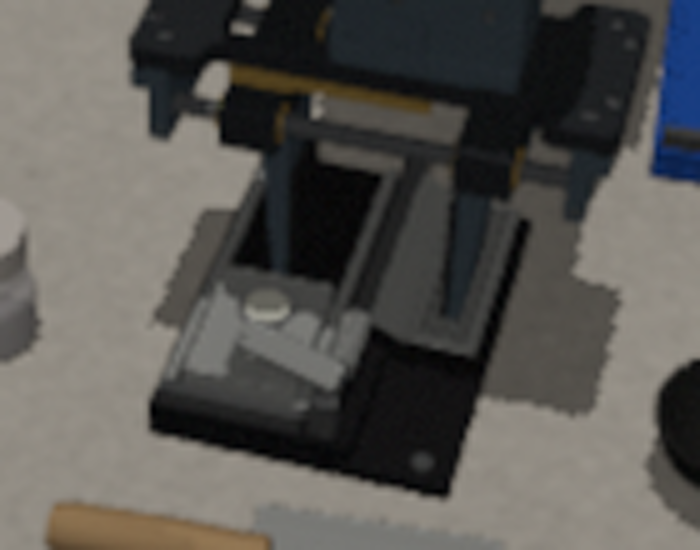

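>>> {"api": "servo_tool", "payload": {
  "increments": [
    {"x": 0,"y": 0,"z": -0.0015,"turn": 0},
    {"x": 0,"y": 0,"z": -0.0015,"turn": 0},
    {"x": 0,"y": 0,"z": -0.0015,"turn": 0},
    {"x": 0,"y": 0,"z": 0,"turn": 0}
  ]
}}

```text
time_s: 7.92
position: [0.5052, 0.1126, 0.0196]
orientation: [-0.705, -0.037, 0.707, -0.037]
contact_force: [-6.1, -1.2, 7.7]
grip_width: 0.638
```

>>> {"api": "servo_tool", "payload": {
  "increments": [
    {"x": 0,"y": 0,"z": -0.001,"turn": 0},
    {"x": 0,"y": 0,"z": 0,"turn": 0}
  ]
}}

```text
time_s: 8.18
position: [0.506, 0.1127, 0.0196]
orientation: [-0.705, -0.037, 0.707, -0.037]
contact_force: [-6.6, -1.8, 8.0]
grip_width: 0.637
```

>>> {"api": "servo_tool", "payload": {
  "increments": [
    {"x": 0,"y": 0,"z": -0.001,"turn": 0},
    {"x": 0,"y": 0,"z": 0,"turn": 0}
  ]
}}

```text
time_s: 8.43
position: [0.5063, 0.1127, 0.0194]
orientation: [-0.705, -0.037, 0.708, -0.037]
contact_force: [-9.5, -0.7, 12.0]
grip_width: 0.638
```

>>> {"api": "servo_tool", "payload": {
  "increments": [
    {"x": 0,"y": 0,"z": -0.001,"turn": 0},
    {"x": 0,"y": 0,"z": 0,"turn": 0}
  ]
}}

```text
time_s: 8.68
position: [0.5064, 0.1127, 0.0193]
orientation: [-0.704, -0.037, 0.708, -0.037]
contact_force: [-13.6, -1.1, 14.0]
grip_width: 0.638
```

```bash
python3 look.py 6; python3 - <<'E'
import cv2
cv2.imwrite("pics/w6c.png",cv2.resize(cv2.imread("pics/wrist6.png")[105:265,290:470],None,fx=3.7,fy=3.7,interpolation=cv2.INTER_CUBIC))
E
```

```text
8.675 [0.50638367 0.11269093 0.01926023] [-0.70406418 -0.03668052  0.70821497 -0.03714458] [-13.5884282   -1.11002401  13.95923227] 0.6384080680790242
```

View pics/w6c.png

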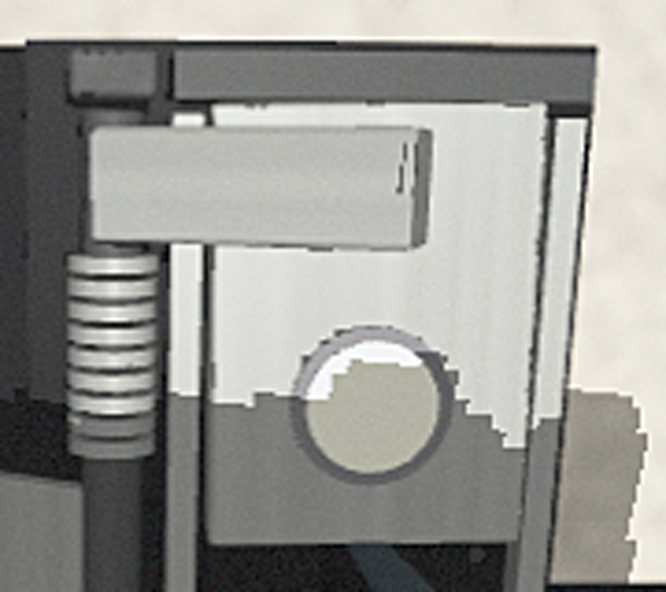

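View pics/scene6c.png

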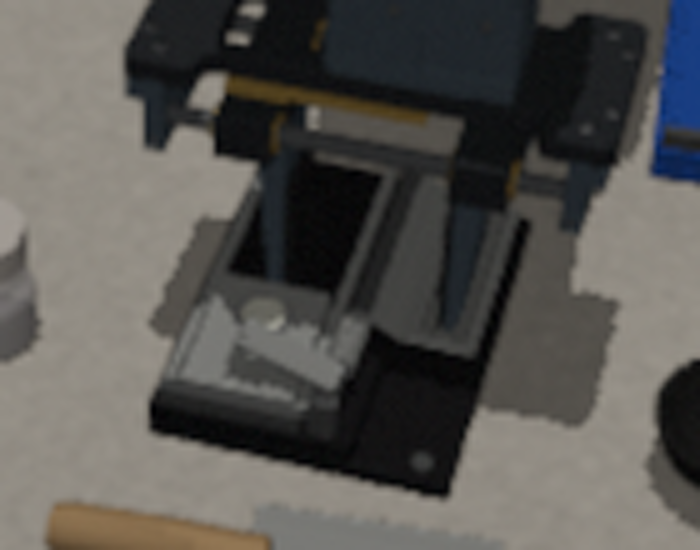

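>>> {"api": "servo_tool", "payload": {
  "increments": [
    {"x": 0,"y": 0,"z": 0.0015,"turn": 0},
    {"x": 0,"y": 0,"z": 0.0015,"turn": 0},
    {"x": 0,"y": 0,"z": 0.0015,"turn": 0},
    {"x": 0,"y": 0,"z": 0.0015,"turn": 0},
    {"x": 0,"y": 0,"z": 0,"turn": 0}
  ]
}}

```text
time_s: 9.45
position: [0.5048, 0.1128, 0.0205]
orientation: [0.707, 0.037, -0.705, 0.037]
contact_force: [4.1, 0.6, 6.0]
grip_width: 0.639
```

>>> {"api": "servo_tool", "payload": {
  "increments": [
    {"x": -0.002,"y": 0,"z": 0,"turn": 0},
    {"x": -0.002,"y": 0,"z": 0,"turn": 0},
    {"x": -0.002,"y": 0,"z": 0,"turn": 0},
    {"x": -0.002,"y": 0,"z": 0,"turn": 0},
    {"x": -0.002,"y": 0,"z": 0,"turn": 0},
    {"x": -0.002,"y": 0,"z": 0,"turn": 0},
    {"x": -0.003,"y": 0,"z": 0,"turn": 0},
    {"x": -0.003,"y": 0,"z": 0,"turn": 0},
    {"x": 0,"y": 0,"z": 0,"turn": 0}
  ]
}}

```text
time_s: 10.58
position: [0.5035, 0.1126, 0.0382]
orientation: [0.706, 0.037, -0.706, 0.037]
contact_force: [-0.1, 0.5, -0.4]
grip_width: 0.641
```

>>> {"api": "servo_tool", "payload": {
  "increments": [
    {"x": -0.015,"y": 0,"z": 0,"turn": 0},
    {"x": -0.025,"y": 0,"z": 0,"turn": 0},
    {"x": -0.03,"y": 0,"z": 0,"turn": 0},
    {"x": -0.03,"y": 0,"z": 0,"turn": 0},
    {"x": -0.03,"y": 0,"z": 0,"turn": 0},
    {"x": 0,"y": 0,"z": 0,"turn": 0},
    {"x": 0,"y": 0,"z": 0,"turn": 0}
  ]
}}

```text
time_s: 11.45
position: [0.503, 0.1125, 0.1679]
orientation: [-0.706, -0.037, 0.706, -0.037]
contact_force: [0.3, 0.3, 0.6]
grip_width: 0.643
```

```bash
python3 look.py 7; python3 - <<'E'
import cv2
cv2.imwrite("pics/w7c.png",cv2.resize(cv2.imread("pics/wrist7.png")[130:290,255:415],None,fx=3.7,fy=3.7,interpolation=cv2.INTER_CUBIC))
E
```

```text
11.45 [0.50296007 0.11249872 0.16791758] [-0.70612577 -0.03701953  0.70614881 -0.0370108 ] [0.27738895 0.3312679  0.58233691] 0.6427017887441832
```

View pics/wrist7.png

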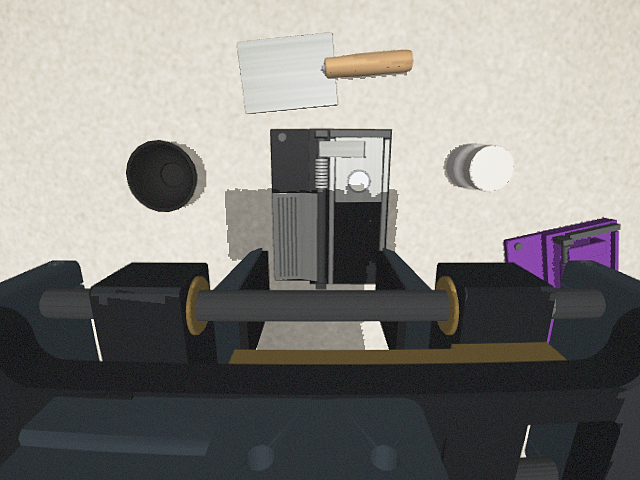

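View pics/w7c.png

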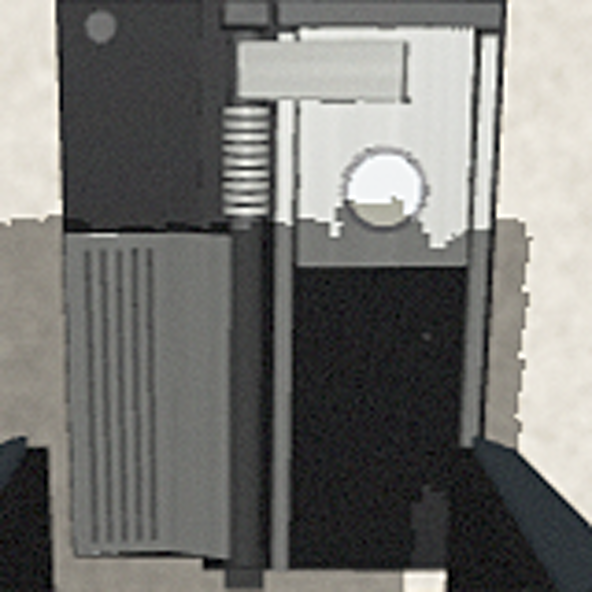

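View pics/scene7c.png

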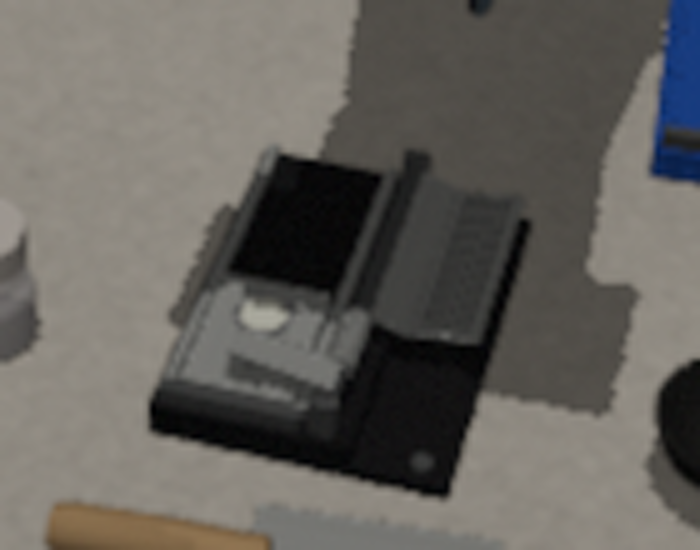

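View pics/side7c.png

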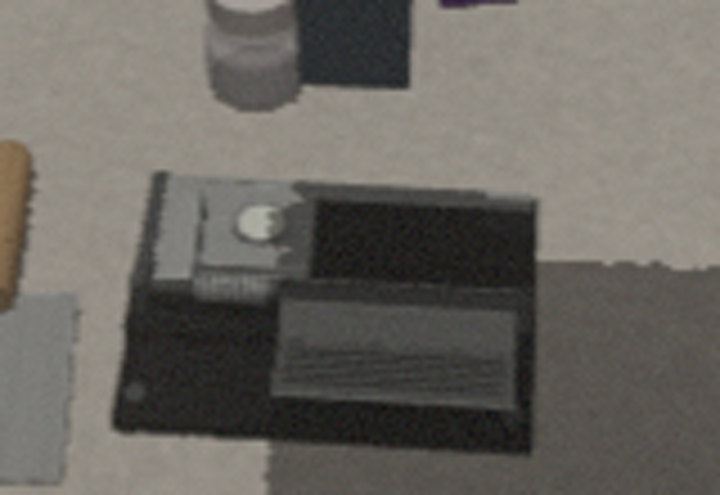

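```bash
python3 - <<'E'
from h import *
from scipy.optimize import least_squares
import cv2
C=cam("wrist",json.load(open("p7.json")));p=[.5142,.1148,.1050]
px=lambda u,v:np.array([u/3.7+255,v/3.7+130])
for n,u,v,z in [("rear",380,266,.026),("front",430,27,.026),("stopface top",490,33,.024),("rail end",280,570,.022),("stop back",500,0,.024)]:
    q=least_squares(lambda a:proj(C,S2W(p,(a[0],a[1],z)))[0]-px(u,v),[0,0]).x;print(n,(q*1000).round(1))
cv2.imwrite("pics/w7d.png",cv2.resize(cv2.imread("pics/wrist7.png")[122:172,300:400],None,fx=8,fy=8,interpolation=cv2.INTER_CUBIC))
E
```

```text
rear [  9.6 -34.5]
front [ 69.3 -45.5]
stopface top [ 68.  -60.8]
rail end [-76.2  -9.4]
stop back [ 75.9 -63. ]
```

View pics/w7d.png

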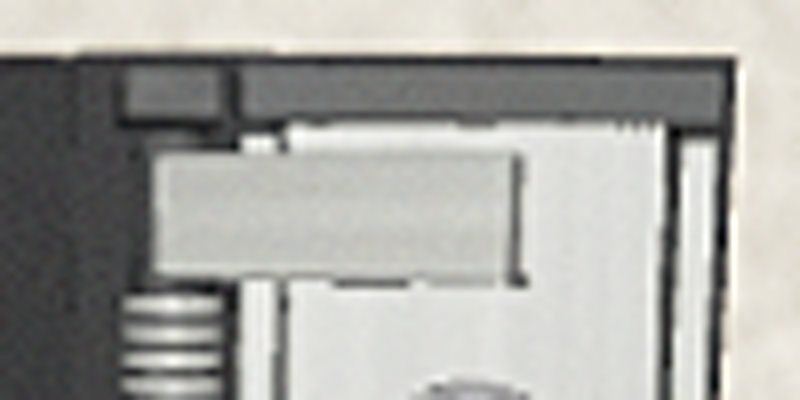

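Pictures after release (wrist crop): the holder's front edge meets the stop bar along its whole width at row ~120. The jaw (150–520, 150–285) rests on the holder, and the bystanders look unmoved. Handing in.

```bash
python3 - <<'E'
from rig import r
s=r.sense();print(s["time_s"],s["contact_force"]);print(r.close_job())
E
```

```text
11.6 [ 0.30773324 -0.62776975  0.98409986]
the job is handed in; nothing more can be done
None
```

The holder is pushed home against the end stop on the black stage, and the clip is closed on it. I handed the job in at 11.6 s.

**What I did:** One fingertip pressed the thumb plate down at about 7 N, with the tips about 4 mm above the deck. The other pushed the holder about 34 mm under the raised jaw until the force rose to about 14 N with no further travel. I backed off about 1.5 mm with the clip still down, lifted slowly so it closed, and moved clear to a height of 0.168 m.

**Last checks:**
- **Holder:** the measured rear is at stage x = 9.6 mm and the front at 69.3 mm, against 10 and 70 when fully home. That is within the roughly 2 mm calibration error, and the picture shows no gap at the stop.
- **Clip:** the jaw rests on the holder and the thumb plate has sprung back partway, as expected.
- **Robot:** contact force is near 0, so it is touching nothing.
- **Bystanders:** the jar, bowl and spatula looked unmoved by eye; I did not measure them.

**Disagreements:** my first two move calls were refused because rows need all four keys, and nothing moved. The separate camera fits of the stage pose differed by about 3 mm and 0.5°. In the last picture, reference points on the stage read about 2 mm off, so the force rise and the closed gap are better evidence than the coordinates.

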